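Square up the casting frame's corner and hold it

ROBOT

A 6-joint arm with a two-finger parallel gripper is mounted at the origin on the work surface. World frame = base frame: x ahead of the robot, y to its left, z up, the work surface at z = 0. Lengths are in mm, angles in rad, forces in N, time in s.
With the tool pointing down it reaches from about 275 to 750 mm from the base axis. Payload 10.2 kg.
Tool frame: the origin (TCP) lies midway between the tips of the shut fingers; the grasp point (between the pads) lies 19 mm behind it (ctrl.grasp_offset is the distance from the TCP to the grasp point, in mm); z points along the fingers, y is the line along which they close (so a half turn about z gives the same grasp; the last joint's range is limited). The gripper opens to 85 mm and grips with 20 to 120 N. Pads are 22 mm wide; open, the fingers measure 114 mm over their backs; the gripper's body (76 mm by 85 mm) begins 54 mm behind the grasp point. The pads swing forward as they close: fully open they stand 13 mm farther back than shut.
Start: joints at [0.91, 0.313, 1.498, -0, 1.331, -0.223], TCP at [222.585, 475.486, 192.694] pointing down, gripper open.
Joint ranges: [-2.94, 2.94], [-0.97, 2.17], [0.19, 2.56], [-1.23, 4.37], [0.02, 3.11], [-2.88, 2.88]. Speed limits (rad/s): [2.39, 2.39, 3.01, 3.14, 3.14, 3.14].

INTERFACE

Orientations are given as a unit quaternion [w, x, y, z].
In Python, from rig import ctrl, viewer, models gives the robot as it stands. The module is installed in compiled form; this text tells all that it offers.
- The arm moves only by the shell command python3 -m pendant 'ROWS' [OPENING] [FORCE]. ROWS is text: rows parted by semicolons, each of 4 numbers parted by spaces: the shift along the tool's x, y, z in m, then the turn about the tool's z in rad. In form: x y z yaw; .... A call has 1 to 10 rows; each row shifts and turns the commanded pose from where the row before left it, along the tool's axes as they then stand; what a row does not reach is not made up. A row lasts 1/8 s, in which the tool goes at most 62.5 mm and 10.7 degrees, less where a joint would pass 70% of its speed; a pose out of reach is approached as far as the arm can. A call is refused whole if a number of a shift passes 0.0625 or a number of a turn 0.188, either way. A call with a gripper value outside its range is refused whole. OPENING is the opening, from 0 (shut) to 1 (fully open), set as the call begins (- or left out, the last holds). The fingers move at their own pace and stop on an object; FORCE is the grip in N (left out, the last holds). Time passes only in rows, so rows that do not move let the fingers close. It gives the time, the measured TCP pose, the force, the opening and the grip force at its end, in the units of the state.
- ctrl.sense(): the state, without advancing time (a new reading comes with each control period).
- viewer.capture(name): name is "scene" or "top" or "wrist"; returns a dict with "color" (480x640x3 uint8, red, green, blue), "vertical_fov" (degrees; the focal length in pixels is half the picture's height over the tangent of half this angle, whatever the lens; pixels are square), "cx", "cy" (the principal point, pixels), "pose" (4x4, takes a point from camera to world coordinates). Camera axes: x right, y down, z forward; pixel columns grow to the right and rows downward; lengths in mm; the calibration is good to about 2 mm. A picture is of the moment at which its call begins. There is no depth.
- ctrl.finish_job(): hands the job in; it is judged then, once.
Trained networks look in the newest picture that a camera, given by its name, has taken for a name from the list of things; names that differ only in an ending like _2 or _b are one class to them, and where a whole thing is asked for, a point or a joint stands for the part that bears it (a point fixed in the world has none). Each returns a list of dicts, best first, with "p" (0 to 1); they miss things now and then, are a little off and sometimes report something else, mostly with a low value. They report only what shows in the picture. A call takes as long as a camera call. They do not tell look-alikes from the thing itself.
- models.boxes_of(camera, query): "at" ([x, y, z] in mm, in world coordinates, good to about 4 mm: the middle of the surface that is visible of it).
The state is a dict: "time_s": time; "joints": joint angles; "dq": joint speeds; "tau": joint torques, N m; "eef_pos": TCP position; "ee_rot": TCP orientation; "force": force on the tool from outside, world axes, zero at the start; "wrist_torque": the same for the moment, N m; "grip_width": opening from 0.0 (shut) to 1.0 (fully open); "grip_force": force on a finger pad.
Only numpy, scipy, OpenCV 4.12 (cv2) and the standard library are available. Lean on these libraries where they do the work, as an engineer would, in place of code of your own. Each camera call takes 0.05 s, during which the arm holds its last target. There are 200 camera calls.

TASK

Pick up the steel square by its black upright grip, set it down flat on the wooden casting board inside the corner of the two aluminium bars, and press its heel into the corner until it lies flush against both the fixed far bar and the sprung side bar, which it must push out from its folded-in position until it stands square to the far bar. Finish while still gripping the square and pressing it into the corner, since the side bar folds in again if you let go. Leave everything else on the bench where it is.

Things in the scene. Friction and masses are not known exactly. Their poses are not given: they have to be found in the camera images.
- square: dark steel L-shaped square, about 0.35 kg, flat on the bench at the start. Origin: on its underside, below the centre of its grip; z up. Outer faces: its planes x = +45 and y = +45 mm, meeting in the heel. Long arm along y from +45 to -85 mm, short arm along x from +45 to -55 mm, both 15 mm wide, 16 mm tall; an 8 mm thick web joins them to the grip
- grip (a point): middle of the square's grip, an upright black plastic block, 40 mm along the square's x, 24 mm along its y, from 8 to 64 mm above the underside; this point is 44 mm above the square's origin
- heel (a point): outer corner (heel) of the square, on its underside, at (+45, +45, 0) mm in the square's frame
- board: wooden casting board, 220 mm (x) by 250 mm (y), 12 mm thick, fixed to the bench; place and yaw vary. Origin: centre of its underside, at bench height; z up. Two aluminium bars stand on it. The space inside their corner, where the square goes, is towards the board's -x and -y from the corner point
- corner (a point): the inside corner between the two bars, on the board's top, at (+85, +100, +12) mm in the board's frame. The side bar swings about the vertical line through this point
- far_bar: polished (slippery, friction about 0.2) aluminium bar fixed on the board, 20 mm wide, 20 mm tall (top 32 mm above the bench), 240 mm long along the board's y (from -120 to +120 mm). Origin: middle of its inner face at the board's top; the inner face looks to the board's -x and passes through the corner point
- side_end (a point): top inner edge of the side bar at its free end, 160 mm from the corner point. The side bar is a polished aluminium bar, 20 mm wide, 20 mm tall (top 32 mm above the bench), hinged at the corner; when square it runs from the corner towards the board's -x. Its inner face looks towards the board's -y and passes through the corner point whatever its angle
- side_bar (a joint): angle of the side bar, rad: 0 = square (90 degrees) to the far bar, negative = folded in (starts -0.28 to -0.12), positive = pushed out too far (stop at 0.12). Spring 1.5 N m/rad about -0.2 with 0.15 N m dry friction: 0.45 N m (4.5 N at 100 mm from the corner) pushes it out to square; there it presses back with at least 0.15 N m
- ring_cutter: thin steel ring cutter, 52 mm across, 35 mm tall, standing on the board in the part away from the corner; leave alone. Origin: centre of its underside
- spare_bar: loose straight aluminium bar, 180 x 16 x 16 mm, lying on the bench between the board and the square; leave alone. Origin: centre of its underside
- spatula: spatula, 240 mm long, loose on the bench; leave alone. Origin: centre of its underside
- bowl: steel bowl, 120 mm across, 60 mm tall, loose; leave alone. Origin: centre of its underside
- scraper: plastic bench scraper, 75 x 120 x 12 mm, loose; leave alone. Origin: centre of its underside
- jar: amber glass jar, 70 mm across, 90 mm tall, loose; leave alone. Origin: centre of its underside
Mind the look-alikes: they are no part of the job. What is shaped like the square but green is not meant.

How it is judged:
By the outcome, as a careful person would: the job done as asked, in the order asked, and still so for the second after the job is handed in, while the arm keeps its last pose, push and grip.
It also fails if it takes over 67 s, if anything falls off the work surface, if the arm or the gripper's body presses on something with over 40 N, if the wrist force passes 120 N, or if a joint passes its speed limit or range.

## Working session

There is one attempt and no reset: what is moved stays moved. The work goes in short steps, Python scripts to look and compute and a shell command to move; the robot and the scene stay as the last step left them, time stands still between calls to the robot, and variables do not carry over. Pictures are saved under pics/ and viewed, at most 10 in all, crops included, and the job is handed in when it is done.

```bash
mkdir -p pics; cat > h.py <<'E'
import numpy as np, cv2
from rig import ctrl, viewer, models
def cap(n,f=None):
    c=viewer.capture(n)
    if f: cv2.imwrite('pics/'+f,c['color'][:,:,::-1])
    return c
def foc(c): return c['color'].shape[0]/2/np.tan(np.radians(c['vertical_fov'])/2)
def px2w(c,u,v,z):
    f=foc(c); d=c['pose'][:3,:3]@np.array([(u-c['cx'])/f,(v-c['cy'])/f,1]); o=c['pose'][:3,3]
    return o+d*(z-o[2])/d[2]
def w2px(c,p):
    q=c['pose'][:3,:3].T@(np.array(p)-c['pose'][:3,3]); f=foc(c)
    return c['cx']+f*q[0]/q[2], c['cy']+f*q[1]/q[2]
E
python3 - <<'E'
from h import *
np.set_printoptions(precision=1,suppress=True)
for n in ('top','scene'):
    c=cap(n,n+'1.png'); print(n,c['vertical_fov'],c['cx'],c['cy'],c['pose'][:3,3])
    for q in ('square','grip','heel','board','corner','far_bar','side_end','ring_cutter','spare_bar'):
        for d in models.boxes_of(n,q)[:3]: print(q,round(d['p'],2),np.array(d['at']),np.array(w2px(c,d['at'])))
E
```

```text
top 52.478814046417064 320.57563894663735 248.4689443034353 [ 419.7  -16.9 1362.7]
square 0.75 [358.7  58.5  17.1] [300.  313.3]
square 0.73 [568.6 196.9  17.1] [251.  237.2]
square 0.7 [273.3 482.6  17.8] [145.1 344. ]
grip 0.98 [568.7 204.3  16.7] [248.4 237.1]
grip 0.73 [358.3  61.8  13.5] [298.9 313.4]
grip 0.71 [389.3 262.2  17.3] [226.3 301.8]
heel 0.91 [357.5  61.1  16.8] [299.1 313.8]
heel 0.73 [569.2 203.3  12. ] [249.  237.1]
heel 0.72 [388.1 266.4  10.7] [225.2 302.1]
board 0.78 [ 536.9 -194.8   11.5] [391.7 249.1]
corner 0.76 [ 540.8 -192.8   12.5] [391.1 247.7]
far_bar 0.66 [ 637.9 -218.    33.3] [400.9 211.9]
side_end 0.94 [ 556.  -111.5   30.7] [362.2 241.5]
spare_bar 0.82 [581.3  -5.5  17. ] [323.7 232.8]
scene 46.90444372356809 323.13597233018294 244.34229667529118 [1328.6 -556.8 1086.1]
square 0.92 [575.9 195.2  14.9] [392.1 238. ]
square 0.86 [372.1  41.6  11. ] [303.  219.9]
square 0.72 [405.4 256.9  17.2] [370.4 194.9]
grip 0.74 [286.6 477.4  14.7] [400.8 149. ]
grip 0.62 [578.9 195.1  18.5] [392.9 237.7]
grip 0.58 [ 488.7 -269.4   31.5] [223.9 292.3]
heel 0.86 [365.9  50.8  16.3] [304.5 216. ]
heel 0.81 [403.5 257.1  15.3] [370. 195.]
heel 0.76 [288.3 482.2  13.3] [402.2 149.1]
board 0.68 [ 554.7 -197.2   12.2] [263.9 300.8]
board 0.43 [ 803.4 -211.5   80.5] [316.7 360. ]
corner 0.57 [578.1 194.3  14.2] [392.3 238.8]
far_bar 0.84 [ 645.4 -220.1   32.5] [275.  325.1]
far_bar 0.72 [ 488.6 -265.6   29.4] [225.3 292.1]
side_end 0.84 [ 565.8 -115.6   33.8] [293.8 283. ]
side_end 0.28 [586.1 -11.   18.1] [332.8 273.3]
ring_cutter 0.82 [ 488.3 -267.8   31.7] [224.4 291.8]
ring_cutter 0.43 [789.7   7.2  29.5] [390.5 320.2]
spare_bar 0.83 [586.2 -11.   18.8] [332.8 273.2]
```

View pics/top1.png

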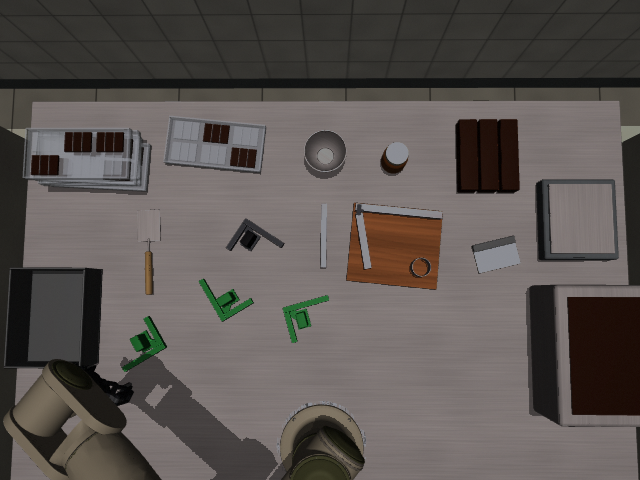

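View pics/scene1.png

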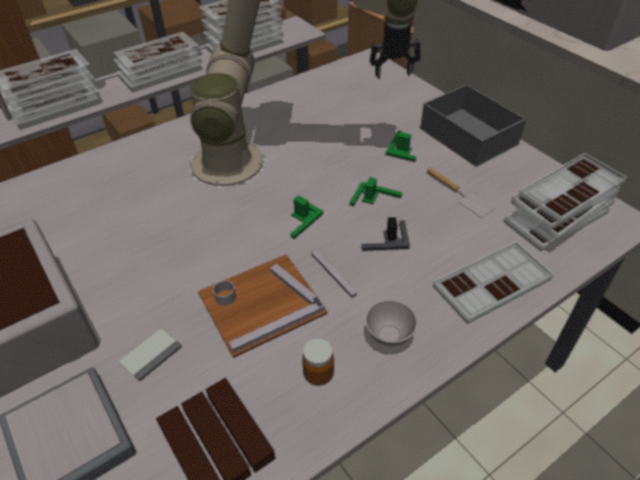

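The top view shows the dark square near pixel (245,235): heel at about (243,221), long arm ending near (283,245), short arm near (229,249), so its yaw is about -31°. The green look-alikes are elsewhere. The board's far bar runs from (357,210) to (441,214) and the folded side bar reaches (367,268), so the board's yaw is about -3°. The scene view agrees with this.

```bash
cat >> h.py <<'E'
from scipy.spatial.transform import Rotation as R
def tool():
    s=ctrl.sense(); q=s['ee_rot']; return np.array(s['eef_pos']),R.from_quat([q[1],q[2],q[3],q[0]]).as_matrix(),s
def plan(target,heading):
    "shift in tool axes [m] (before any turn) and turn about tool z bringing TCP to target, tool y along heading (mod pi)"
    p,M,s=tool(); h=np.arctan2(M[1,1],M[0,1]); d=(heading-h+np.pi/2)%np.pi-np.pi/2
    print('shift',np.round(M.T@(np.array(target)-p)/1000,4),'turn',round(-d,3),'heading',round(h,3),'t',s['time_s'],'q',np.round(s['joints'],2))
def w2(yaw,v): c,s=np.cos(yaw),np.sin(yaw); return np.array([c*v[0]-s*v[1],s*v[0]+c*v[1]])
E
python3 - <<'E'
from h import *
np.set_printoptions(precision=3,suppress=True)
c=cap('top'); yaw=np.radians(-31)
for uv in ((243,220),(283,245),(229,249)): print(px2w(c,*uv,16))
heel=px2w(c,243,220,16)[:2]; o=heel-w2(yaw,(45,45)); print('origin',o)
p,M,s=tool(); print(p,M)
plan([*o,190],yaw+np.pi/2)
w=cap('wrist'); print(w['pose'],w['vertical_fov'], M.T@(w['pose'][:3,3]-p))
E
```

```text
[616.925 220.368  16.   ]
[547.022 107.548  16.   ]
[535.375 257.942  16.   ]
origin [555.176 204.972]
[222.577 475.48  192.687] [[-0.906  0.424 -0.   ]
 [ 0.424  0.906 -0.   ]
 [ 0.    -0.    -1.   ]]
shift [-0.416 -0.104  0.003] turn 0.103 heading 1.133 t 1.05 q [ 0.91  0.31  1.5   0.    1.33 -0.22]
[[  0.424   0.875   0.235 164.535]
 [  0.906  -0.41   -0.11  504.158]
 [  0.      0.259  -0.966 374.036]
 [  0.      0.      0.      1.   ]] 66.044094975659 [  64.73     1.363 -181.347]
```

```bash
python3 -m pendant '-.052 -.013 0 0;-.052 -.013 0 0;-.052 -.013 0 0;-.052 -.013 0 0;-.052 -.013 0 0;-.052 -.013 0 0;-.052 -.013 0 0;-.052 -.013 0 0;0 0 0 .1;0 0 0 0' 1; python3 - <<'E'
from h import *
c=cap('wrist','w1.png')
for q in ('square','grip','heel'):
    for d in models.boxes_of('wrist',q)[:2]: print(q,round(d['p'],2),np.round(d['at'],1),np.round(w2px(c,d['at'])))
print(tool()[0])
E
```

```text
time_s: 2.35
eef_pos: [555.4, 204.6, 192.4]
ee_rot: [-0.0, 0.266, 0.964, -0.0]
force: [-0.1, -0.2, -0.1]
grip_width: 0.999
grip_force: 0.0
square 0.96 [407.6 253.   15.1] [282.  30.]
square 0.75 [352.4  67.6  13.6] [79. 87.]
grip 0.94 [357.5  67.3  14.9] [82. 93.]
grip 0.85 [564.5 205.8  13.5] [327. 207.]
heel 0.72 [567.1 205.   13.1] [328. 210.]
heel 0.71 [408.  249.8  15.3] [280.  32.]
[554.93504794 205.42997518 192.89988059]
```

View pics/w1.png

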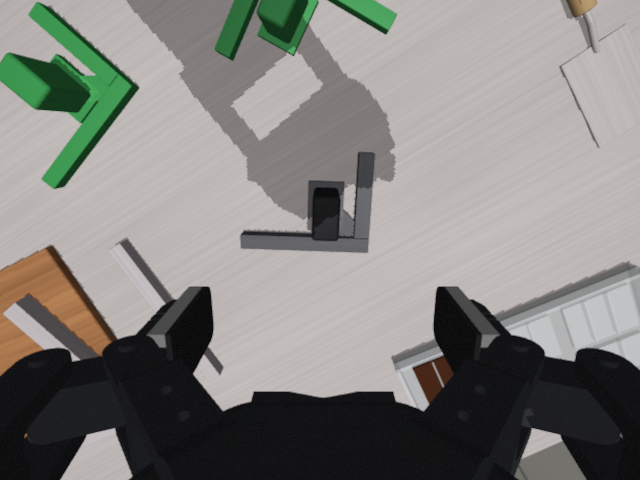

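The wrist view shows the square at the middle, with these outer top-edge pixels: heel (368,252), long-arm end (241,249) and short-arm end (374,153). The grip top is near (326,228).

```bash
python3 - <<'E'
from h import *
from scipy.optimize import least_squares
c=cap('wrist')
P=[(45,45,16),(45,-85,16),(-55,45,16)];U=[(368,252),(241,249),(374,153)]
f=lambda q:np.ravel([np.array(w2px(c,[*(q[:2]+w2(q[2],p[:2])),p[2]]))-u for p,u in zip(P,U)])
r=least_squares(f,[555,205,-.54],x_scale=[1,1,.01]);print(r.x,r.fun.round(1))
q=r.x
for p in [(20,12,64),(-20,12,64),(-20,-12,64),(20,-12,64)]:print(np.round(w2px(c,[*(q[:2]+w2(q[2],p[:2])),p[2]])))
plan([*q[:2],25],q[2]+np.pi/2)
E
```

```text
[ 5.63635014e+02  2.04732754e+02 -5.62214049e-01] [ 0.1  0.4 -0.4  0.2  0.3 -0.6]
[339. 242.]
[340. 197.]
[312. 196.]
[311. 241.]
shift [-0.0078  0.0038  0.1679] turn 0.026 heading 1.035 t 2.6 q [ 0.16  0.46  1.28 -0.    1.4  -0.88]
```

```bash
python3 -m pendant '-.008 .004 .04 0;0 0 0 .026;0 0 .05 0;0 0 .05 0;0 0 .028 0;0 0 0 0;0 0 0 0' 1 60 && python3 -m pendant '0 0 0 0;0 0 0 0;0 0 0 0;0 0 0 0;0 0 0 0;0 0 0 0' 0.1 60; python3 -m pendant '0 0 0 0;0 0 0 0' 0 60;  python3 - <<'E'
from h import *
plan([563.6,204.7,25],-.562+np.pi/2)
E
```

```text
time_s: 3.48
eef_pos: [565.4, 204.6, 27.0]
ee_rot: [0.001, 0.278, 0.961, 0.001]
force: [-0.3, -0.6, 0.1]
grip_width: 1.004
grip_force: 0.0
time_s: 4.22
eef_pos: [564.8, 204.2, 25.8]
ee_rot: [0.001, 0.278, 0.961, 0.0]
force: [-1.5, -0.7, 6.4]
grip_width: 0.097
grip_force: 3.2
time_s: 4.47
eef_pos: [564.7, 204.3, 25.5]
ee_rot: [0.001, 0.278, 0.961, 0.0]
force: [-0.2, -0.7, 4.6]
grip_width: -0.001
grip_force: 2.9
shift [ 0.0012 -0.0003  0.0005] turn -0.002 heading 1.007 t 4.475 q [ 0.15  0.65  1.45 -0.    1.05 -0.85]
```

```bash
python3 - <<'E'
from h import *
cap('wrist','w2.png')
E
```

```text
(no output)
```

View pics/w2.png

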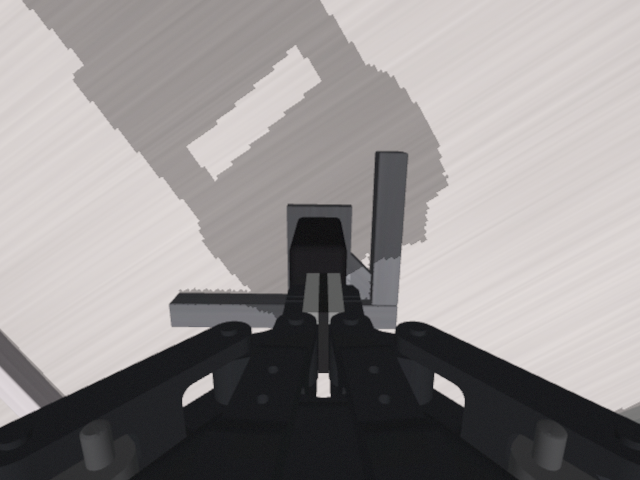

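```bash
cat >> h.py <<'E'
from scipy.optimize import least_squares
def fit(c,P,U,x0):
    f=lambda q:np.ravel([np.array(w2px(c,[*(q[:2]+w2(q[2],p[:2])),p[2]]))-u for p,u in zip(P,U)])
    r=least_squares(f,x0,x_scale=[1,1,.01]);print(r.x.round(3),r.fun.round(1));return r.x
E
python3 - <<'E'
from h import *
c=cap('wrist');print(c['vertical_fov'],c['cx'],c['cy'])
q=fit(c,[(45,45,16),(45,-85,16),(-55,45,16)],[(397,327),(170,326),(407,153)],[555,205,-.54])
plan([*q[:2],25],q[2]+np.pi/2)
print(w2px(c,tool()[0]), tool()[0])
g=lambda p:np.round(w2px(c,[*(q[:2]+w2(q[2],p[:2])),p[2]]))
print([g(p) for p in [(20,12,64),(-20,12,64),(-20,-12,64),(-20,-12,8)]])
t=cap('top','t2.png')
E
python3 -c "
import cv2;i=cv2.imread('pics/t2.png')[170:300,180:320];cv2.imwrite('pics/t2c.png',cv2.resize(i,None,fx=4,fy=4))"
```

```text
66.044094975659 322.97220048032875 230.8293181948153
[563.463 203.845  -0.573] [-1.   1.5  0.   0.8  0.9 -1.8]
shift [ 0.0008 -0.001   0.0005] turn 0.009 heading 1.007 t 4.575 q [ 0.15  0.65  1.45 -0.    1.05 -0.85]
(np.float64(320.1010451628264), np.float64(261.0980567997063)) [564.72591909 204.27923931  25.49783243]
[array([345., 333.]), array([347., 245.]), array([288., 245.]), array([297., 214.])]
```

View pics/t2c.png

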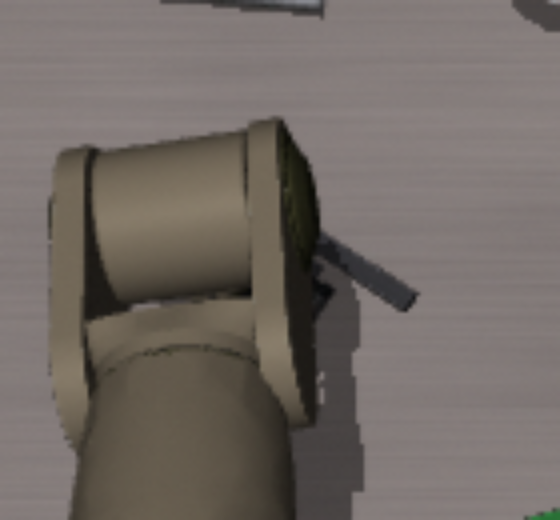

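```bash
python3 - <<'E'
import cv2,numpy as np
i=cv2.imread('pics/w2.png')[190:400,230:430].astype(float)
i=np.clip(255*(i/255)**.45,0,255).astype('uint8');cv2.imwrite('pics/w2c.png',cv2.resize(i,None,fx=2.8,fy=2.8,interpolation=cv2.INTER_CUBIC))
from h import *
s=ctrl.sense();print({k:np.round(v,2) for k,v in s.items()})
E
```

```text
{'time_s': np.float64(4.62), 'joints': array([ 0.15,  0.65,  1.45, -0.  ,  1.05, -0.85]), 'dq': array([-0.,  0., -0.,  0.,  0., -0.]), 'tau': array([  0.32, -48.77, -20.77,   0.14,  -0.15,  -0.  ]), 'eef_pos': array([564.75, 204.26,  25.48]), 'ee_rot': array([0.  , 0.28, 0.96, 0.  ]), 'force': array([-0.67, -0.22,  5.91]), 'wrist_torque': array([-0.11,  0.07, -0.03]), 'grip_force': np.float64(2.94), 'grip_width': np.float64(-0.0)}
```

View pics/w2c.png

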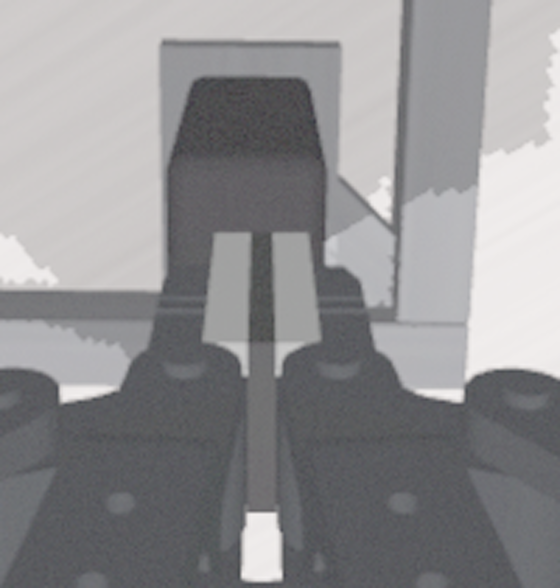

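The enlarged crop shows the pads nearly shut at columns 303–344, appearing from row 274, over the grip. That doesn't fit with a 24 mm block held between them. I'll lift a little and look again.

```bash
python3 -m pendant '0 0 -.02 0;0 0 -.02 0;0 0 -.02 0;0 0 0 0;0 0 0 0'; python3 - <<'E'
from h import *
cap('wrist','w3.png');cap('scene')
c=cap('scene')
i=c['color'][150:300,300:500,::-1];cv2.imwrite('pics/s3c.png',cv2.resize(i,None,fx=2,fy=2))
j=cv2.imread('pics/w3.png')[100:400,150:500]
cv2.imwrite('pics/m3.png',np.vstack([np.hstack([j,np.zeros((300,50,3),'uint8')]),cv2.resize(i,(400,300))]))
E
```

```text
time_s: 5.25
eef_pos: [563.7, 204.2, 83.7]
ee_rot: [-0.001, 0.278, 0.961, -0.0]
force: [0.6, 0.1, 0.1]
grip_width: -0.003
grip_force: 0.0
```

View pics/m3.png

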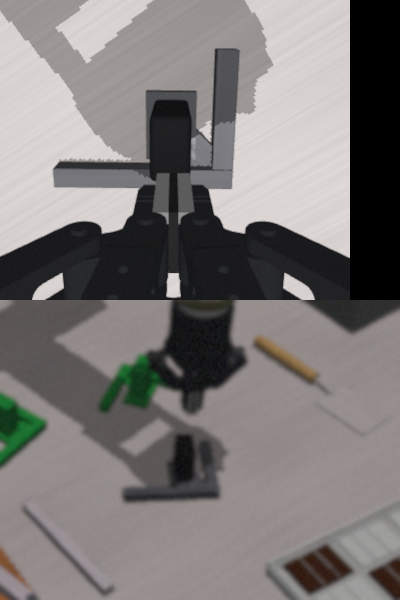

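```bash
python3 - <<'E'
from h import *
p,M,s=tool()
w=cap('wrist');c=cap('scene')
print(p,'wrist cam in tool',(M.T@(w['pose'][:3,3]-p)).round(1),'\n',(M.T@w['pose'][:3,:3]).round(3))
for z in (64,84,104,124): print(z,np.round(w2px(w,[p[0],p[1],z])),np.round(w2px(c,[p[0],p[1],z])), 'ray wrist (323,273) at z tool:',(M.T@(px2w(w,323,273,z)-p)).round(1))
for z in (8,64): print('grip',np.round(w2px(c,[563.5,204.2,z])))
E
```

```text
[563.73469725 204.19636561  83.72904184] wrist cam in tool [  64.9    1.5 -181.3] 
 [[-0.    -0.966 -0.259]
 [ 1.    -0.     0.   ]
 [-0.    -0.259  0.966]]
64 [320. 249.] [393. 221.] ray wrist (323,273) at z tool: [-14.4   1.5  19.7]
84 [320. 261.] [394. 216.] ray wrist (323,273) at z tool: [-6.5  1.5 -0.3]
104 [320. 276.] [394. 210.] ray wrist (323,273) at z tool: [  1.4   1.5 -20.3]
124 [319. 294.] [395. 204.] ray wrist (323,273) at z tool: [  9.3   1.5 -40.3]
grip [391. 236.]
grip [393. 221.]
```

The pictures and the force agree. The shut fingertips really sit about 40 mm above the reported TCP: the tip triangulates to z≈125 while the TCP reads 84, and the fingers closed on top of the grip at 6 N. I'll go about 40 mm lower than the nominal height, stepping down and watching the force.

```bash
python3 -m pendant '0 0 0 0;0 0 0 0;0 0 0 0;0 0 0 0;0 0 .03 0;0 0 .03 0;0 0 .015 0;0 0 0 0' 1 60; python3 -m pendant '0 0 .008 0;0 0 0 0'; python3 -m pendant '0 0 .007 0;0 0 0 0'
```

```text
time_s: 6.5
eef_pos: [563.9, 204.2, 9.2]
ee_rot: [-0.001, 0.278, 0.961, -0.0]
force: [-0.2, -0.3, 0.8]
grip_width: 0.998
grip_force: 0.0
time_s: 6.75
eef_pos: [564.2, 204.3, 1.8]
ee_rot: [0.0, 0.278, 0.961, 0.0]
force: [-0.2, -0.5, 0.5]
grip_width: 0.998
grip_force: 0.0
time_s: 7.0
eef_pos: [563.9, 204.2, -5.7]
ee_rot: [-0.0, 0.278, 0.961, -0.0]
force: [-0.4, -1.6, -0.4]
grip_width: 1.005
grip_force: 0.0
```

```bash
python3 -m pendant '0 0 .007 0;0 0 0 0;0 0 0 0' 1 70;python3 -m pendant '0 0 0 0;0 0 0 0;0 0 0 0;0 0 0 0;0 0 0 0;0 0 0 0;0 0 0 0' 0 70
```

```text
time_s: 7.38
eef_pos: [564.2, 204.3, -12.3]
ee_rot: [0.0, 0.278, 0.961, 0.0]
force: [-0.1, -0.1, -0.1]
grip_width: 0.999
grip_force: 0.0
time_s: 8.25
eef_pos: [564.3, 204.2, -12.1]
ee_rot: [0.0, 0.278, 0.961, 0.0]
force: [-1.5, -1.3, 3.6]
grip_width: 0.273
grip_force: 69.8
```

Gripped at 23 mm with 70 N. I'll lift, then measure the bars from the top camera while the arm is clear of the board.

```bash
python3 -m pendant '0 0 -.02 0;0 0 -.03 0;0 0 -.04 0;0 0 0 0'; python3 - <<'E'
from h import *
a=cap('top','t4.png')['color'][195:300,335:455,::-1];s=cap('scene','s4.png')['color'][245:360,190:340,::-1]
A=cv2.resize(a,None,fx=5,fy=5,interpolation=cv2.INTER_CUBIC);cv2.imwrite('pics/b4.png',A)
E
```

```text
time_s: 8.75
eef_pos: [565.3, 204.6, 79.4]
ee_rot: [0.002, 0.278, 0.961, 0.001]
force: [1.1, 0.1, -4.2]
grip_width: 0.272
grip_force: 69.5
```

View pics/b4.png

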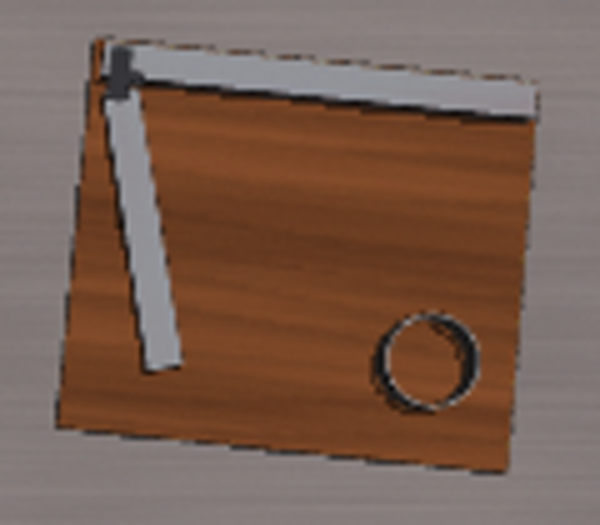

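The enlarged crop shows the board's corners at zoom pixels (93,38), (57,427), (507,472) and about (540,80). The far bar's inner edge ends near (533,117), and the side bar's free end is near (182,365).

```bash
python3 - <<'E'
from h import *
c=cap('top'); z=lambda u,v:((u+.5)/5-.5+335,(v+.5)/5-.5+195)
P=[(110,125,12),(-110,125,12),(-110,-125,12),(85,-120,32),(105,-120,32)]
U=[z(93,38),z(57,427),z(507,472),z(533,117),z(538,82)]
q=fit(c,P,U,[550,-190,-.05])
e=px2w(c,*z(182,365),32)[:2]; corner=q[:2]+w2(q[2],(85,100)); d=w2(-q[2],e-corner)
print('corner',corner,'side end in board rel corner',d,np.hypot(*d),'angle',np.arctan2(d[1],-d[0]))
for off in ((-55,-100),(-45,-45)): print(off,corner+w2(q[2],off)); plan([*(corner+w2(q[2],off)),80],q[2]+np.pi/2)
E
```

```text
[ 5.47928e+02 -2.01853e+02 -9.40000e-02] [-0.1 -0.2 -0.2  0.2  0.2  0.1  0.3  0.  -0.2 -0.1]
corner [ 641.94403672 -110.27797947] side end in board rel corner [-154.63825569  -39.59764253] 159.62757724664584 angle -0.2506799014233081
(-55, -100) [ 577.79571022 -204.67073452]
shift [-0.2311 -0.3376 -0.0045] turn -0.47 heading 1.007 t 8.9 q [ 0.15  0.58  1.41  0.    1.15 -0.85]
(-45, -45) [ 592.91678863 -150.85295876]
shift [-0.2151 -0.284  -0.0046] turn -0.47 heading 1.007 t 8.9 q [ 0.15  0.58  1.41  0.    1.15 -0.85]
```

```bash
python3 -m pendant '-.0231 -.0338 0 0;-.0231 -.0338 0 0;-.0231 -.0338 0 0;-.0231 -.0338 0 0;-.0231 -.0338 0 0;-.0231 -.0338 0 0;-.0231 -.0338 0 0;-.0231 -.0338 0 0;-.0231 -.0338 0 0;-.0231 -.0338 0 0'; python3 -m pendant '0 0 0 -.118;0 0 0 -.118;0 0 0 -.118;0 0 0 -.116;0 0 0 0;0 0 0 0'; python3 - <<'E'
from h import *
plan([577.8,-204.7,0],-.094+np.pi/2); print(tool()[1].round(3))
E
```

```text
time_s: 10.15
eef_pos: [577.8, -205.7, 75.4]
ee_rot: [-0.002, 0.278, 0.961, 0.001]
force: [0.0, 0.3, -3.5]
grip_width: 0.27
grip_force: 69.9
time_s: 10.9
eef_pos: [578.4, -204.6, 76.6]
ee_rot: [-0.001, 0.048, 0.999, 0.0]
force: [0.3, 0.4, -4.2]
grip_width: 0.271
grip_force: 70.3
shift [ 0.0004 -0.0002  0.0766] turn -0.002 heading 1.475 t 10.9 q [-0.53  0.61  1.36 -0.    1.17 -2.01]
[[-0.995  0.096 -0.002]
 [ 0.096  0.995  0.001]
 [ 0.002  0.001 -1.   ]]
```

```bash
python3 -m pendant '0 0 .03 0;0 0 .03 0;0 0 .01 0;0 0 0 0;0 0 0 0'; python3 -m pendant '0 0 .004 0;0 0 0 0;0 0 0 0'; python3 -m pendant '0 0 .003 0;0 0 0 0;0 0 0 0'
```

```text
time_s: 11.52
eef_pos: [579.5, -205.3, 9.0]
ee_rot: [0.001, 0.047, 0.999, -0.001]
force: [0.1, -0.6, -4.7]
grip_width: 0.272
grip_force: 70.1
time_s: 11.9
eef_pos: [578.9, -204.9, 3.8]
ee_rot: [0.0, 0.047, 0.999, -0.0]
force: [0.4, -1.0, -3.6]
grip_width: 0.273
grip_force: 70.1
time_s: 12.28
eef_pos: [578.8, -204.9, 0.7]
ee_rot: [-0.0, 0.047, 0.999, 0.0]
force: [-0.1, -0.3, -4.0]
grip_width: 0.272
grip_force: 70.1
```

```bash
python3 -m pendant '0 0 .001 0;0 0 0 0;0 0 0 0'; python3 -m pendant '0 0 .001 0;0 0 0 0;0 0 0 0';  python3 -m pendant '-.004 0 0 0;-.003 0 0 0;0 0 0 0;0 0 0 0'
```

```text
time_s: 12.65
eef_pos: [579.0, -204.9, -0.0]
ee_rot: [0.0, 0.047, 0.999, -0.0]
force: [-1.1, 1.0, -1.0]
grip_width: 0.273
grip_force: 70.4
time_s: 13.02
eef_pos: [579.0, -204.9, -0.1]
ee_rot: [0.0, 0.047, 0.999, -0.0]
force: [-5.0, 1.8, 8.0]
grip_width: 0.277
grip_force: 72.0
time_s: 13.52
eef_pos: [586.1, -205.9, -0.1]
ee_rot: [0.0, 0.047, 0.999, -0.0]
force: [-3.5, 0.4, 6.1]
grip_width: 0.272
grip_force: 71.7
```

```bash
python3 -m pendant '-.002 0 0 0;0 0 0 0;0 0 0 0'; python3 -m pendant '-.001 0 0 0;0 0 0 0;0 0 0 0';python3 -m pendant '-.001 0 0 0;0 0 0 0;0 0 0 0'; python3 - <<'E'
from h import *
print(np.round(tool()[2]['wrist_torque'],2)); plan([592.9,-150.9,0],-.094+np.pi/2)
E
```

```text
time_s: 13.9
eef_pos: [587.8, -206.1, -0.1]
ee_rot: [0.0, 0.047, 0.999, -0.0]
force: [-5.3, 0.1, 7.3]
grip_width: 0.269
grip_force: 71.9
time_s: 14.28
eef_pos: [588.7, -206.2, -0.1]
ee_rot: [0.0, 0.047, 0.999, -0.0]
force: [-5.6, 0.3, 7.9]
grip_width: 0.273
grip_force: 72.0
time_s: 14.65
eef_pos: [588.7, -206.2, -0.0]
ee_rot: [-0.001, 0.047, 0.999, -0.0]
force: [-11.4, 1.0, 11.4]
grip_width: 0.273
grip_force: 72.5
[0.13 1.73 0.1 ]
shift [ 0.001   0.0554 -0.0001] turn 0.001 heading 1.477 t 14.65 q [-0.52  0.73  1.38 -0.    1.04 -2.  ]
```

Touching the far bar. Next I'll slide along it into the corner.

```bash
python3 -m pendant '0 .008 0 0;0 .008 0 0;0 .008 0 0;0 .008 0 0;0 0 0 0'; python3 -m pendant '0 .006 0 0;0 .006 0 0;0 .005 0 0;0 0 0 0;0 0 0 0';python3 -m pendant '0 .002 0 0;0 0 0 0;0 0 0 0'; python3 - <<'E'
from h import *
print(np.round(tool()[2]['wrist_torque'],2)); plan([592.9,-150.9,0],-.094+np.pi/2)
E
```

```text
time_s: 15.28
eef_pos: [591.8, -175.4, -0.0]
ee_rot: [-0.001, 0.047, 0.999, -0.001]
force: [-13.2, -5.1, 10.6]
grip_width: 0.269
grip_force: 72.2
time_s: 15.9
eef_pos: [593.4, -159.4, 0.0]
ee_rot: [-0.001, 0.047, 0.999, -0.002]
force: [-11.9, -8.0, 9.9]
grip_width: 0.272
grip_force: 72.1
time_s: 16.27
eef_pos: [593.6, -157.9, 0.1]
ee_rot: [-0.001, 0.047, 0.999, -0.002]
force: [-12.5, -10.3, 9.3]
grip_width: 0.27
grip_force: 72.0
[-1.66  1.95  0.24]
shift [0.0013 0.0069 0.0001] turn 0.001 heading 1.477 t 16.275 q [-0.45  0.71  1.41 -0.01  1.02 -1.92]
```

```bash
python3 -m pendant '0 .002 0 0;0 .002 0 0;0 0 0 0;0 0 0 0';python3 -m pendant '0 .001 0 0;0 .001 0 0;0 0 0 0;0 0 0 0'; python3 -m pendant '0 .001 0 0;0 0 0 0;0 0 0 0'; python3 -m pendant '0 .001 0 0;0 0 0 0;0 0 0 0'; python3 - <<'E'
from h import *
print(np.round(tool()[2]['wrist_torque'],2)); plan([592.9,-150.9,0],-.094+np.pi/2)
E
```

```text
time_s: 16.77
eef_pos: [594.0, -154.1, 0.1]
ee_rot: [-0.001, 0.047, 0.999, -0.002]
force: [-12.0, -12.0, 9.5]
grip_width: 0.278
grip_force: 72.0
time_s: 17.27
eef_pos: [594.1, -152.3, 0.1]
ee_rot: [-0.001, 0.047, 0.999, -0.002]
force: [-13.7, -11.5, 9.9]
grip_width: 0.274
grip_force: 72.0
time_s: 17.65
eef_pos: [594.2, -151.3, 0.1]
ee_rot: [-0.001, 0.047, 0.999, -0.002]
force: [-13.0, -12.6, 9.8]
grip_width: 0.276
grip_force: 72.0
time_s: 18.02
eef_pos: [594.3, -150.7, 0.1]
ee_rot: [-0.001, 0.047, 0.999, -0.003]
force: [-13.1, -13.4, 9.3]
grip_width: 0.271
grip_force: 71.9
[-2.29  2.09  0.19]
shift [ 0.0014 -0.0004  0.0001] turn 0.0 heading 1.477 t 18.025 q [-0.44  0.7   1.42 -0.01  1.02 -1.91]
```

```bash
python3 -m pendant '0 .001 0 0;0 0 0 0;0 0 0 0';python3 -m pendant '0 .001 0 0;0 0 0 0;0 0 0 0'; python3 -m pendant '0 .001 0 0;0 0 0 0;0 0 0 0'; python3 - <<'E'
from h import *
print(np.round(tool()[2]['wrist_torque'],2)); plan([592.9,-150.9,0],-.094+np.pi/2)
E
```

```text
time_s: 18.4
eef_pos: [594.3, -150.6, 0.2]
ee_rot: [-0.001, 0.047, 0.999, -0.003]
force: [-15.7, -17.6, 10.0]
grip_width: 0.271
grip_force: 71.9
time_s: 18.77
eef_pos: [594.3, -150.5, 0.4]
ee_rot: [-0.001, 0.047, 0.999, -0.004]
force: [-15.9, -22.1, 9.2]
grip_width: 0.268
grip_force: 72.0
time_s: 19.15
eef_pos: [594.3, -150.4, 0.4]
ee_rot: [-0.001, 0.047, 0.999, -0.005]
force: [-16.7, -25.6, 10.3]
grip_width: 0.27
grip_force: 72.2
[-4.28  2.7  -0.1 ]
shift [ 0.0013 -0.0006  0.0005] turn -0.0 heading 1.476 t 19.15 q [-0.43  0.7   1.42 -0.01  1.02 -1.91]
```

```bash
python3 -m pendant '0 -.001 .001 0;0 0 0 0;0 0 0 0'; python3 - <<'E'
from h import *
w=cap('wrist','w5.png')['color'][:,:,::-1]; s=cap('scene','s5.png')['color'][240:350,190:340,::-1]; t=cap('top','t5.png')['color'][195:300,335:455,::-1]
z=lambda i,f:cv2.resize(np.ascontiguousarray(i),None,fx=f,fy=f,interpolation=cv2.INTER_CUBIC)
W=z(w[100:400,150:500],1.25); S=z(s,2.4); T=z(t,2)
o=np.zeros((600,800,3),'uint8'); o[:375,:437]=W[:375,:437]; o[:S.shape[0],438:438+S.shape[1]]=S; o[380:380+T.shape[0],:T.shape[1]]=T
cv2.imwrite('pics/m5.png',o)
for d in models.boxes_of('scene','side_end')[:1]+models.boxes_of('wrist','side_end')[:1]: print(d)
corner=np.array([641.94,-110.28]); print('expected side_end',corner+w2(-.094,(-160,0)))
print(ctrl.sense()['force'])
E
```

```text
time_s: 19.52
eef_pos: [594.3, -150.5, 0.2]
ee_rot: [-0.001, 0.047, 0.999, -0.004]
force: [-18.9, -21.1, 17.7]
grip_width: 0.272
grip_force: 73.1
{'at': [607.7, -95.1, 35.8], 'p': 0.63}
{'at': [538.4, -92.6, 31.1], 'p': 0.76}
expected side_end [482.64635965 -95.26213912]
[-19.23203876 -22.89795102  17.8827395 ]
```

View pics/m5.png

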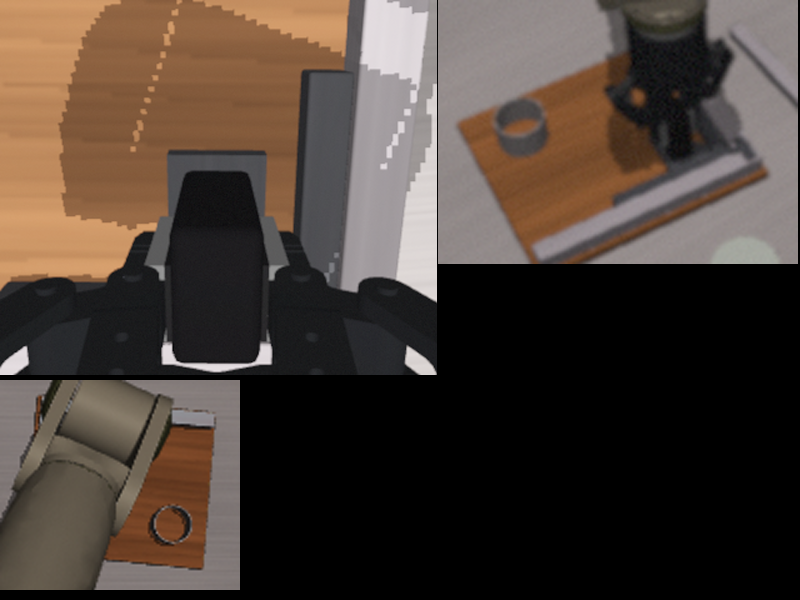

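The picture shows the short arm lying along the side bar (panel x≈350), the grip firmly held, and the ring and spare bar where they were. Next I'll check the side bar's angle numerically.

```bash
python3 - <<'E'
from h import *
c=cap('wrist'); g=cv2.cvtColor(c['color'],cv2.COLOR_RGB2GRAY).astype(int)
C=np.array([641.94,-110.28])
for a in (-.03,0,.03):
    for L in (150,120,90): print(a,L,np.round(w2px(c,[*(C+w2(-.094,(-L*np.cos(a),L*np.sin(a)))),32]),1),np.round(w2px(c,[*(C+w2(-.094,(-L*np.cos(a),L*np.sin(a)))),12]),1))
for r in (40,70,100,130,150,180,210,240,270): print(r,list(g[r,380:480:3]))
E
```

```text
-0.03 150 [430.1  11.5] [416.9  26.7]
-0.03 120 [426.6  99.3] [414.4 103.3]
-0.03 90 [423.4 178. ] [412.2 172.7]
0 150 [442.6  11.2] [427.8  26.5]
0 120 [436.   99.1] [422.7 103.1]
0 90 [430.2 177.9] [418.2 172.6]
0.03 150 [455.1  11.4] [438.7  26.7]
0.03 120 [445.5  99.3] [431.  103.2]
0.03 90 [436.9 178. ] [424.1 172.7]
40 [np.int64(102), np.int64(101), np.int64(102), np.int64(102), np.int64(102), np.int64(102), np.int64(101), np.int64(101), np.int64(101), np.int64(101), np.int64(100), np.int64(101), np.int64(102), np.int64(103), np.int64(102), np.int64(103), np.int64(103), np.int64(102), np.int64(89), np.int64(86), np.int64(86), np.int64(84), np.int64(85), np.int64(150), np.int64(162), np.int64(162), np.int64(160), np.int64(158), np.int64(159), np.int64(158), np.int64(157), np.int64(158), np.int64(158), np.int64(158)]
70 [np.int64(112), np.int64(111), np.int64(111), np.int64(113), np.int64(112), np.int64(112), np.int64(113), np.int64(111), np.int64(112), np.int64(113), np.int64(112), np.int64(112), np.int64(113), np.int64(112), np.int64(112), np.int64(112), np.int64(112), np.int64
[... 3069 characters left out ...]
57), np.int64(160), np.int64(161), np.int64(159), np.int64(158), np.int64(158), np.int64(158), np.int64(157), np.int64(156), np.int64(157), np.int64(157), np.int64(159), np.int64(150), np.int64(154)]
270 [np.int64(108), np.int64(104), np.int64(39), np.int64(42), np.int64(76), np.int64(81), np.int64(81), np.int64(79), np.int64(80), np.int64(81), np.int64(81), np.int64(79), np.int64(82), np.int64(80), np.int64(81), np.int64(84), np.int64(135), np.int64(156), np.int64(156), np.int64(156), np.int64(159), np.int64(161), np.int64(159), np.int64(158), np.int64(156), np.int64(156), np.int64(157), np.int64(156), np.int64(156), np.int64(156), np.int64(158), np.int64(191), np.int64(210), np.int64(210)]
```

```bash
cat > m.py <<'E'
from h import *
c=cap('wrist'); g=cv2.GaussianBlur(cv2.cvtColor(c['color'],cv2.COLOR_RGB2GRAY),(1,9),0).astype(float)
L=[]
for r in range(30,275,8):
    d=np.diff(g[r,425:460]); k=np.argmax(d); w=d[max(k-1,0):k+2]; L.append((r,425.5+k+np.dot([-1,0,1],w)/w.sum()))
L=np.array(L); ok=np.ones(len(L),bool)
for _ in range(3): p=np.polyfit(L[ok,0],L[ok,1],1); e=np.abs(np.polyval(p,L[:,0])-L[:,1]); ok=e<1.5
print('slope',p,ok.sum(),'torque',np.round(ctrl.sense()['wrist_torque'],2),'F',np.round(ctrl.sense()['force'],1),'hdg',np.arctan2(*tool()[1][[1,0],1]).round(4))
E
python3 m.py; python3 -m pendant '0 0 0 -.01;0 0 0 0;0 0 0 0' | head -2; python3 m.py; python3 -m pendant '0 0 0 -.01;0 0 0 0;0 0 0 0'| head -2; python3 m.py
```

```text
time_s: 20.25
eef_pos: [594.4, -150.6, 0.2]
time_s: 20.68
eef_pos: [594.4, -150.5, 0.2]
slope [-1.04084667e-01  4.55740173e+02] 29 torque [-3.34  3.03 -1.42] F [-19.5 -20.9  17.2] hdg 1.4932Traceback (most recent call last):
  File "m.py", line 5, in <module>
    d=np.diff(g[r,425:460]); k=np.argmax(d); w=d[max(k-1,0):k+2]; L.append((r,425.5+k+np.dot([-1,0,1],w)/w.sum()))
                                                                                      ~~~~~~^^^^^^^^^^^^
ValueError: shapes (3,) and (2,) not aligned: 3 (dim 0) != 2 (dim 0)
Traceback (most recent call last):
  File "m.py", line 5, in <module>
    d=np.diff(g[r,425:460]); k=np.argmax(d); w=d[max(k-1,0):k+2]; L.append((r,425.5+k+np.dot([-1,0,1],w)/w.sum()))
                                                                                      ~~~~~~^^^^^^^^^^^^
ValueError: shapes (3,) and (2,) not aligned: 3 (dim 0) != 2 (dim 0)
```

```bash
sed -i 's/425:460/415:460/; s/425.5+k/415.5+k/; s/k=np.argmax(d)/k=1+np.argmax(d[1:-1])/; s/range(30,275,8)/range(30,235,6)/' m.py; cat >> m.py <<'E'
a=px2w(c,np.polyval(p,30),30,32);b=px2w(c,np.polyval(p,230),230,32);print('bar world yaw',np.arctan2(b[1]-a[1],b[0]-a[0]).round(4))
E
python3 m.py; python3 -m pendant '0 0 0 .01;0 0 0 0;0 0 0 0'| head -2; python3 m.py;  python3 -m pendant '0 0 0 .01;0 0 0 0;0 0 0 0'| head -2; python3 m.py;
```

```text
slope [-1.04523324e-01  4.55770162e+02] 34 torque [-3.38  3.01 -1.42] F [-19.  -21.7  17.6] hdg 1.4931
bar world yaw -0.1024
time_s: 21.15
eef_pos: [594.3, -150.5, 0.2]
slope [-9.57564135e-02  4.53278542e+02] 35 torque [-3.36  2.98 -0.71] F [-19.  -21.1  18.4] hdg 1.4849
bar world yaw -0.1026
time_s: 21.58
eef_pos: [594.3, -150.5, 0.2]
slope [-8.62045690e-02  4.50490815e+02] 34 torque [-3.19  3.04  0.01] F [-20.  -21.2  17.4] hdg 1.4767
bar world yaw -0.1021
```

The bar's yaw stayed fixed to within 0.0005 rad while I turned the wrist both ways, so the square is seated against both bars. I'll centre the torque and hand in.

```bash
python3 -m pendant '0 0 0 -.008;0 0 0 0;0 0 0 0;0 0 0 0'; python3 m.py; python3 -c "
from rig import ctrl; print(ctrl.finish_job())"
```

```text
time_s: 22.12
eef_pos: [594.3, -150.5, 0.2]
ee_rot: [-0.001, 0.044, 0.999, -0.004]
force: [-19.2, -20.9, 16.6]
grip_width: 0.272
grip_force: 73.5
slope [-9.37312393e-02  4.52729692e+02] 33 torque [-3.31  2.94 -0.52] F [-19.7 -21.9  17.2] hdg 1.4833
bar world yaw -0.1023
the job is handed in; nothing more can be done
None
```

The job is handed in at about 22 s: the square is still gripped and pressed into the corner, and by my force and camera checks it is flat and flush against both bars with the side bar pushed out to square (within about 0.01 rad); no verdict came back.

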